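# Clear the fallen brass hook out of the organiser's doorway and shut its door

### The job

The brass coat hook that fell off the wall rail lies in the open-topped wooden organiser and juts out through its doorway, so the door cannot shut. Lift the hook out and lay it gently on its flat back plate in the free part of the round tray, wholly inside the rim, then push the organiser's door fully shut until it snaps home on its catch. Do not drop the hook, and leave the other things where they are.

Things in the scene. Friction and masses are not known exactly. Their poses are not given: they have to be found in the camera images.
- organiser: Fixed pine organiser, 140 (x) x 240 (y) x 120 (z) mm, open on top. Origin: centre of its underside; its front (doorway) faces its own -x. A solid plinth carries the compartment floor at z = 50 mm; 10 mm walls at the sides and back rise to z = 120 mm; the front, at x = -70 mm, is open but for the door.
- door (a joint): Door hinge, rad: 0 = fully shut, grows as the free edge swings out to the organiser's -x (limit 1.5); stays where left. Vertical pine panel 12 mm thick, 238 wide, 68 high (z 51 to 119 mm), hinged at the organiser's +y side. A sprung catch resists in the last 0.1 rad (a few newtons), then snaps it to 0. Brass knob, 16 mm wide, 15 mm out of the outer face, 218 mm from the hinge, z = 95 mm.
- door_hinge (a point): Point on the door's hinge axis at mid height, in the plane of the door's outer face. Turns with the door: x points from the outer face into the panel (12 mm thick, normal to it), -y runs along the door from the hinge to the free edge, z up.
- door_edge (a point): Point on the door's outer face at its free edge, top corner, 239 mm from the hinge axis. Axes as door_hinge.
- hook: Loose brass coat hook, 0.2 kg. Origin: centre of the plate's underside; x along the plate, z up. Plate 160 x 28 x 8 (z) mm. At its middle a flat-sided stem, 26 (x) x 12 (y) mm, z 8 to 44 mm: grip it across y. From its top a 10 mm prong runs to +x, ending in a 16 mm ball at x = 47, z = 48. Starts plate down on the compartment floor along the organiser's x, -x end at least 30 mm out of the doorway.
- hook_end_a (a point): Middle of the hook plate's +x end (2 mm inside it).
- hook_end_b (a point): Middle of the hook plate's -x end (2 mm inside it).
- tray: Fixed round resin tray with rattan-wrapped edge, outer radius 180 mm, rim 28 mm high. Origin: centre of its underside. Floor at z = 8 mm, flat to a radius of 157 mm. The half towards the tray's own -x (within about 140 mm of the centre) is free; the dish and bowl stand in the +x half, the lidded box near +y and the tweezers near -y.
- ring_dish: White porcelain ring dish in the tray, 90 mm across, 25 mm high; origin under its centre. Leave alone.
- tie_bowl: Grey silicone hair tie bowl in the tray, 100 mm across, 42 mm high; origin under its centre. Leave alone.
- lidded_box: Round glazed ceramic box with knobbed lid (one piece) in the tray, 66 mm across, 56 mm high; origin under its centre. Leave alone.
- tweezers: Steel tweezers in the tray, 102 mm long, 20 mm wide, 8 mm high, lying along own x; origin under the centre. Leave alone.
- perfume: Amber perfume bottle at the right, 56 mm across, 110 mm high; origin under its centre. Leave alone.
- cream_jar: White cream jar at the right, 68 mm across, 50 mm high; origin under its centre. Leave alone.
- hairbrush: Dark wooden hairbrush at the left, 205 mm long along own x, 56 mm wide, 24 mm high; origin at table level near its middle. Leave alone.

How it is judged (in metres and radians):
On the way, in this order (a step that is already met when the one before it is completed fails the run):
1. the hook lies in the tray on its back plate, wholly inside the rim and let go (horizontal distance between each of hook_end_a, hook_end_b and tray below 0.16 m and z of hook in the frame of tray below 0.02 m and angle between hook's own z axis and vertical below 0.25 rad and linear speed of hook below 0.03 m/s and contact force between the fingers and hook below 0.05 N), for 0.2 s.
2. the door is fully shut on its catch (value of joint door below 0.03 rad and velocity of joint door between -0.05 and 0.05 rad/s), for 0.2 s.
At the end, for the whole second after the job is handed in: The door is fully shut on its catch (hinge under 0.03 rad) and still; the hook rests in the tray on its back plate (within 0.25 rad of flat), both plate ends within 160 mm of the tray's centre, its underside less than 20 mm above the tray's underside, and still (all of step 2 and horizontal distance between each of hook_end_a, hook_end_b and tray below 0.16 m and z of hook in the frame of tray below 0.02 m and angle between hook's own z axis and vertical below 0.25 rad and linear speed of hook below 0.03 m/s); the robot touches nothing.
It fails at once if one of the other loose things moved by more than 30 mm (distance of any of ring_dish, tie_bowl, lidded_box, tweezers, perfume, cream_jar, hairbrush from where it was at the start of the episode above 0.03 m).
It fails at once if the hook is dropped or thrown (faster than 0.8 m/s while not held) (contact force between the fingers and hook below 0.05 N and linear speed of hook above 0.8 m/s).
It also fails if it takes over 64 s, if anything falls off the work surface, if the arm or the gripper's body presses on something with over 40 N, if the wrist force passes 120 N, or if a joint passes its speed limit or range.

### The arm

A 6-joint arm with a two-finger parallel gripper is mounted at the origin on the work surface. World frame = base frame: x ahead of the robot, y to its left, z up, the work surface at z = 0. Lengths are in mm, angles in rad, forces in N, time in s.
With the tool pointing down it reaches from about 275 to 825 mm from the base axis. Payload 4.9 kg.
Tool frame: the origin (TCP) lies at the very end of the fingers, on their centre line; the grasp point (between the pads) lies 19 mm behind it; z points along the fingers, y is the line along which they close (so a half turn about z gives the same grasp; the last joint's range is limited). The gripper opens to 85 mm and grips with 20 to 120 N. Pads are 22 mm wide; open, the fingers measure 114 mm over their backs; the gripper's body (76 mm by 85 mm) begins 54 mm behind the grasp point. The pads swing forward as they close: fully open they stand 13 mm farther back than shut.
Start: joints at [1.053, 0.326, -0.193, 1.052, 0, 1.437], TCP at [205.942, 510.006, 231.281] pointing down, gripper open.
Joint ranges: [-2.65, 2.65], [-0.97, 1.79], [-1.3, 1.35], [-1.93, 2.1], [-1.47, 1.37], [-3.14, 3.14]. Speed limits (rad/s): [2.57, 2.57, 3.14, 3.14, 3.14, 3.14].

### API

Orientations are given as [roll, pitch, yaw] about the fixed x, y, z axes, in that order (R = Rz(yaw) Ry(pitch) Rx(roll)).
In Python, from bench import bot, solve_ik, imaging gives the robot as it stands. Calls block until the motion is done:
- bot.move_ptp(position, orientation): joint-space move of the TCP to a pose.
- bot.movel(position, rot=None, max_speed=150, threshold=None): straight line of the TCP; rot=None keeps the orientation; max_speed is the mean speed in mm/s. With threshold (N) it stops when the force on the tool has changed by that much, and returns True; else False.
- bot.move_j(angles): joint-space move.
- bot.grip(opening, effort=None): opening from 0.0 (shut) to 1.0 (fully open); effort is the grip in N (None keeps the last); returns when the fingers have stopped.
- bot.dwell(seconds).
- solve_ik(position, orientation): joint angles nearest the present ones, or None.
- bot.get_state(): the state.
- imaging.capture(name): name is "side" or "top"; returns the picture (420x560x3 uint8, blue, green, red); there is no depth.
- imaging.camera_model(name): a dict with "K" (3x3 intrinsics, pixels), "position" and "rotation" of the camera in the world. Camera axes: x right, y up, looking along -z (the intrinsics and any distortion apply to the point x, -y, -z); pixel columns grow to the right and rows downward; lengths in mm; the calibration is good to about 2 mm. A picture is of the moment at which its call begins. camera_model takes no time and is no camera call.
A pose or a line that the arm cannot do raises bot.IKError and nothing moves.
- bot.sign_off(): hands the job in; it is judged then, once.
The state is a dict: "t": time; "qpos": joint angles; "joint_velocities": joint speeds; "effort": joint torques, N m; "tcp_pos": TCP position; "orientation": TCP orientation; "contact_force": force on the tool from outside, world axes, zero at the start; "wrist_torque": the same for the moment, N m; "opening": opening from 0.0 (shut) to 1.0 (fully open); "gripper_force": force on a finger pad.
Only numpy, scipy, OpenCV 4.12 (cv2) and the standard library are available. Lean on these libraries where they do the work, as an engineer would, in place of code of your own. Each camera call takes 0.05 s, during which the arm holds its last target. There are 200 camera calls.

## Working session

There is one attempt and no reset: what is moved stays moved. The work goes in short steps, each a Python script; the robot and the scene stay as the last script left them, time stands still between calls to the robot, and variables do not carry over. Pictures are saved under pics/ and viewed, at most 10 in all, crops included, and the job is handed in when it is done.

```bash
mkdir -p pics; ls; python3 - <<'E'
from bench import bot, imaging
import cv2
for n in("top","side"):
    cv2.imwrite(f"pics/{n}0.png",imaging.capture(n)); m=imaging.camera_model(n); print(n,m)
s=bot.get_state();print(s["t"],s["orientation"],s["tcp_pos"])
E
```

```text
pics
top {'K': array([[399.05228976,   0.        , 270.26873152],
       [  0.        , 399.05228976, 215.59228982],
       [  0.        ,   0.        ,   1.        ]]), 'position': array([ 405.24167753,   10.45467469, 1213.35215609]), 'rotation': array([ 1.34267287e-01, -2.72422643e-04, -1.54983674e+00])}
side {'K': array([[532.82344374,   0.        , 279.71381757],
       [  0.        , 532.82344374, 213.30102888],
       [  0.        ,   0.        ,   1.        ]]), 'position': array([  309.92230672, -1418.75678953,   983.17051131]), 'rotation': array([ 1.03126236, -0.01951439, -0.17979909])}
0.1 [-3.14008679e+00 -1.94656992e-04  2.75782083e+00] [205.6756276  509.55930894 230.59362332]
```

View pics/top0.png

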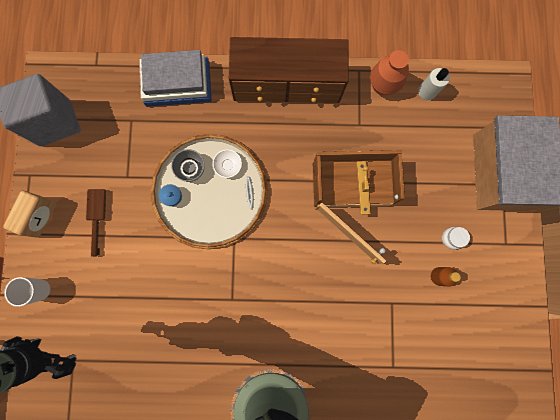

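View pics/side0.png

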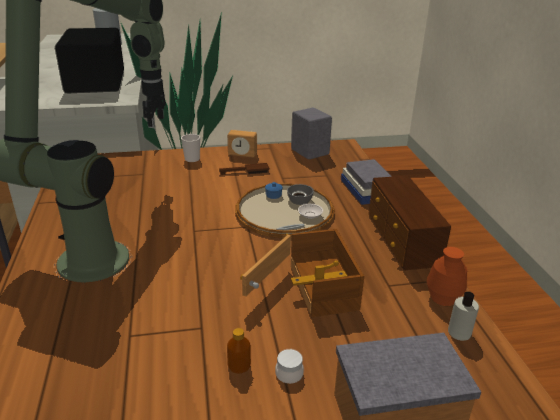

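The top view shows the tray at about (210,192), the organiser at (360,180) with its door swung out to (383,262), and the hook at (364,188). The side view shows the hook stem near (320,270). Next I'll zoom in on both.

```bash
cat > h.py <<'E'
import numpy as np, cv2
from scipy.spatial.transform import Rotation as R
from bench import bot, imaging
def ray(n,px):
    m=imaging.camera_model(n); d=cv2.undistortPoints(np.float64([[px]]),m["K"],np.zeros(5))[0,0]
    return m["position"], R.from_euler("xyz",m["rotation"]).as_matrix()@[d[0],-d[1],-1]
def at_z(n,px,z):
    o,d=ray(n,px); return o+d*(z-o[2])/d[2]
def proj(n,P):
    m=imaging.camera_model(n); c=(np.atleast_2d(P)-m["position"])@R.from_euler("xyz",m["rotation"]).as_matrix()
    c=c*[1,-1,-1]; u=c@m["K"].T; return u[:,:2]/u[:,2:]
E
python3 - <<'E'
import cv2,numpy as np
from h import *
t=cv2.imread("pics/top0.png"); s=cv2.imread("pics/side0.png")
a=cv2.resize(t[140:275,300:420],None,fx=4.4,fy=4.4,interpolation=cv2.INTER_CUBIC)
b=cv2.resize(s[225:320,235:370],None,fx=5.8,fy=5.8,interpolation=cv2.INTER_CUBIC)
cv2.imwrite("pics/orgt.png",a);cv2.imwrite("pics/orgs.png",b)
# tray: cream floor mask
hsv=cv2.cvtColor(t,cv2.COLOR_BGR2HSV)
print("cream px",hsv[215,205],"hook px",hsv[170,364],hsv[208,364],"wood",hsv[190,385],hsv[190,340])
m=cv2.inRange(hsv,(10,15,130),(40,90,255)); m[:, :150]=0;m[:,270:]=0;m[:130]=0;m[255:]=0
c=max(cv2.findContours(m,0,2)[0],key=cv2.contourArea)
e=cv2.fitEllipse(cv2.convexHull(c));print(e)
pts=np.array([at_z("top",p[0].astype(float),8) for p in cv2.convexHull(c)])[:,:2]
print(cv2.minEnclosingCircle(pts.astype(np.float32)), at_z("top",e[0],8))
for n,p in(("dish",(228,162)),("bowl",(187,166)),("box",(170,196)),("tw",(250,192))):print(n,at_z("top",p,20))
E
```

```text
cream px [ 20  48 228] hook px [ 17 172 163] [ 15  56 101] wood [ 12 169 158] [ 13 168 167]
((210.28274536132812, 190.60507202148438), (102.32054901123047, 105.6043472290039), 38.714847564697266)
((645.193359375, 201.78184509277344), 164.62257385253906) [641.64787374 199.50989329   8.        ]
dish [729.84770392 146.86667003  20.        ]
bowl [714.5915736  272.21955527  20.        ]
box [620.05671784 319.27188421  20.        ]
tw [637.51732567  76.66712537  20.        ]
```

View pics/orgt.png

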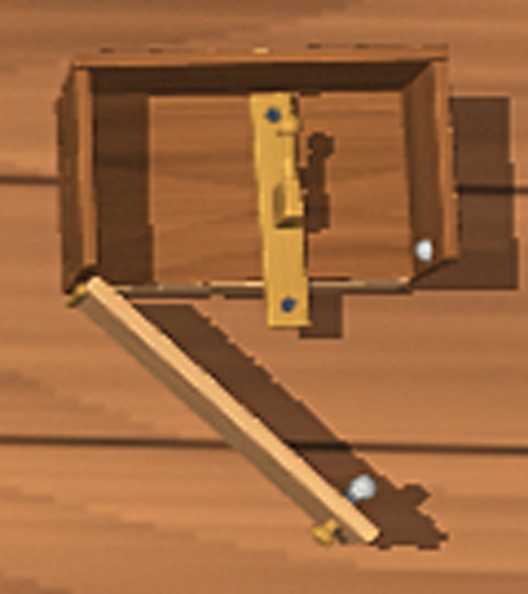

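View pics/orgs.png

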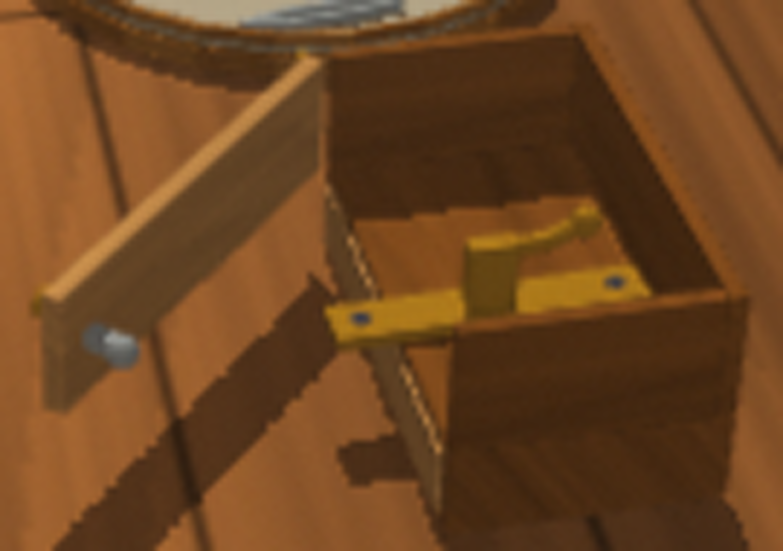

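The crops show the hook's screws at (273,115) and (288,304) in the top crop, with the prong pointing away from the doorway. The door's free end is at about (360,540), and its knob is on the outer (robot) side. Next I'll compute positions.

```bash
python3 - <<'E'
from h import *
np.set_printoptions(precision=1,suppress=True)
T=lambda u,v,z:at_z("top",(299.6+u/4.4,139.6+v/4.4),z)   # crop->pixel centre
S=lambda u,v,z:at_z("side",(234.6+u/5.8,224.6+v/5.8),z)
print("screws top",T(273,115,58),T(288,304,58)); print("screws side",S(615,282,58),S(362,318,58))
print("plate far",T(250,95,58),T(298,95,58),"near",T(268,326,58),T(308,326,58))
print("stem top",T(275,187,94),T(300,187,94),T(302,222,94),T(277,222,94))
print("stem top side",S(490,243,94))
print("org back L,R",T(75,63,120),T(447,50,120),"front L,R",T(80,280,120),T(456,256,120))
print("door top outer hinge",T(82,287,119)," free outer",T(352,541,119)," free inner",T(378,536,119),"knob",T(320,533,95))
print("side: door hinge top",S(318,60,119)," outer free",S(45,295,119), "inner free",S(68,302,119))
print("front R corner top side",S(455,330,120),"front floor R",S(440,450,50), "back R", S(740,300,120),"back L",S(580,25,120))
E
```

```text
screws top [ 716.5 -255.    58. ] [ 587.5 -263.7   58. ]
screws side [ 716.7 -254.9   58. ] [ 587.5 -263.6   58. ]
plate far [ 730.  -239.5   58. ] [ 730.7 -272.    58. ] near [ 572.4 -250.2   58. ] [ 573.  -276.8   58. ]
stem top [ 658.7 -247.5   94. ] [ 659.  -263.8   94. ] [ 635.9 -264.8   94. ] [ 635.5 -248.6   94. ]
stem top side [ 649.7 -261.1   94. ]
org back L,R [ 731.4 -114.   120. ] [ 745.  -352.9  120. ] front L,R [ 590.3 -117.9  120. ] [ 610.7 -355.5  120. ]
door top outer hinge [ 586.  -119.3  119. ]  free outer [ 430.2 -287.2  119. ]  free inner [ 433.6 -303.4  119. ] knob [ 435.4 -273.6   95. ]
side: door hinge top [ 590.8 -128.5  119. ]  outer free [ 430.1 -301.   119. ] inner free [ 439.8 -307.8  119. ]
front R corner top side [ 608.4 -356.   120. ] front floor R [ 605.2 -355.2   50. ] back R [ 742.3 -354.7  120. ] back L [ 731.9 -117.8  120. ]
```

```bash
python3 - <<'E'
from h import *
from bench import solve_ik
np.set_printoptions(precision=2,suppress=True)
pi=np.pi; g=[651.5,-259.3]; o=[pi,0,.067-pi]
print(solve_ik([*g,200],o), solve_ik([565,198,200],[pi,0,-pi/2]))
bot.move_ptp([*g,200],o)
bot.grip(.7,60)
print(bot.movel([*g,64],None,100,threshold=15), bot.get_state()["tcp_pos"])
bot.grip(0,60)
s=bot.get_state();print(s["opening"],s["gripper_force"],s["tcp_pos"],s["contact_force"])
bot.movel([*g,175],None,70)
s=bot.get_state();print(s["t"],s["opening"],s["gripper_force"],s["contact_force"],s["wrist_torque"])
t,d=imaging.capture("top"),imaging.capture("side")
cv2.imwrite("pics/lift.png",np.hstack([cv2.resize(t[100:280,240:420],(400,400)),cv2.resize(d[150:330,220:400],(400,400))]))
E
```

```text
[-0.48  0.63  0.22  1.16  0.   -0.55] [ 0.21  0.44 -0.11  1.03  0.   -1.36]
False [ 652.05 -259.6    64.89]
0.13005920783042965 59.386966824531555 [ 651.75 -259.41   64.36] [-0.08 -1.    3.15]
7.3333 0.13063430991847408 58.7269127368927 [ 0.08 -0.37 -1.67] [-0.02  0.    0.01]
```

View pics/lift.png

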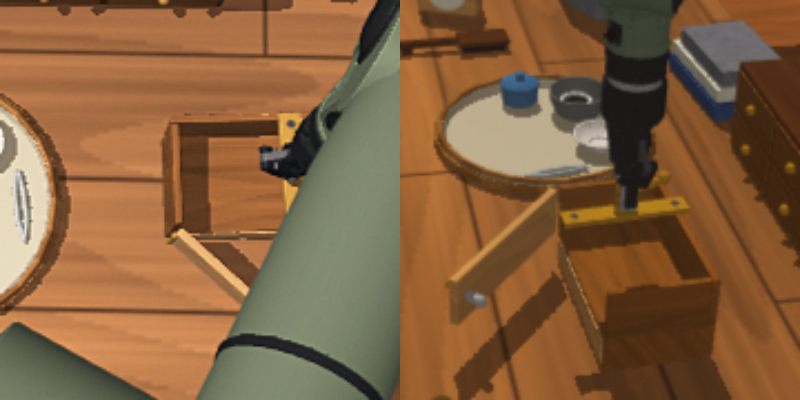

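The hook is held level and clear of the organiser (side half, plate from (565,215) to (690,205)). Now I'll move it to the tray.

```bash
python3 - <<'E'
from h import *
np.set_printoptions(precision=2,suppress=True)
pi=np.pi; p=[566,198]
bot.move_ptp([*p,190],[pi,0,-pi/2])
bot.movel([*p,40],None,100)
print(bot.movel([*p,19],None,20,threshold=4), bot.get_state()["tcp_pos"],bot.get_state()["contact_force"])
bot.grip(.35,20); bot.dwell(.2)
s=bot.get_state();print(s["opening"],s["gripper_force"],s["contact_force"])
bot.movel([*p,190],None,100)
bot.grip(0,60)
bot.move_ptp([400,-120,230],[pi,0,-pi/2])
print(bot.get_state()["t"])
t,d=imaging.capture("top"),imaging.capture("side")
cv2.imwrite("pics/placed.png",np.hstack([cv2.resize(t[100:310,130:410],(400,300)),cv2.resize(d[165:330,200:420],(400,300))]))
E
```

```text
True [565.84 197.95  22.32] [-0.53  0.96  4.13]
0.3515525419247951 0.0 [-0.36 -0.45  0.3 ]
15.7083
```

View pics/placed.png

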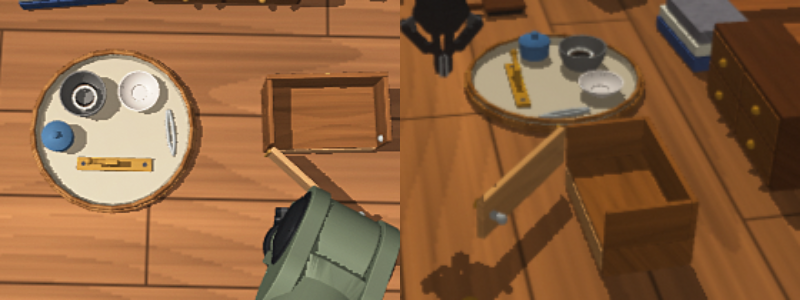

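The hook lies flat in the tray's free half, at about (115,163) in the left part of the picture, and nothing else has moved. Now I'll push the door along its arc.

```bash
python3 - <<'E'
from h import *
np.set_printoptions(precision=2,suppress=True)
pi=np.pi; H=np.array([590,-118.]); Z=78; r=178
def pose(th,c):
    a=-1.49-th; d=np.array([np.cos(a),np.sin(a)]); n=np.array([d[1],-d[0]])
    y=.08-th-pi
    return [*(H+r*d+c*n),Z],[pi,0,(y+pi)%(2*pi)-pi]
p,o=pose(.82,50)
bot.move_ptp([p[0],p[1],200],o); bot.movel(p,o,120)
for th in np.r_[np.arange(.80,.1,-.08),.1]:
    p,o=pose(th,12); hit=bot.movel(p,o,80,threshold=30)
    if hit: print("hit",th,bot.get_state()["contact_force"]);break
else:
    for th,c in ((.05,12),(0,12),(0,9),(0,6),(0,3)):
        p,o=pose(th,c); hit=bot.movel(p,o,40,threshold=18)
        s=bot.get_state();print(th,c,hit,np.array(s["tcp_pos"])-p,s["contact_force"])
        if hit: break
bot.dwell(.3)
p,o=pose(0,60); bot.movel(p,o,100); bot.movel([p[0],p[1],220],o,120); bot.move_ptp([350,0,260],[pi,0,-pi+.08])
bot.dwell(.3);print(bot.get_state()["t"])
t,d=imaging.capture("top"),imaging.capture("side")
cv2.imwrite("pics/door.png",np.hstack([cv2.resize(t[130:265,300:420],(400,450)),cv2.resize(d[210:322,240:360],(400,450))]))
E
```

```text
0.05 12 False [-1.98  0.04 -0.47] [-4.61  0.22  1.68]
0 12 True [-11.43  -0.09  -0.8 ] [-3.   -0.14  5.11]
26.7833
```

View pics/door.png

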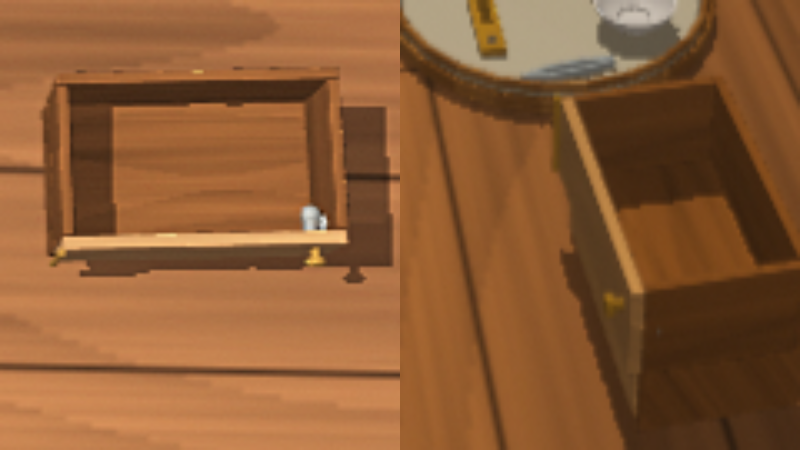

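The door looks shut or nearly so, with its top edge running from (62,243) to (347,236). The push stopped early on a force change, so I'll push again to be sure it reaches the stop.

```bash
python3 - <<'E'
from h import *
np.set_printoptions(precision=2,suppress=True)
pi=np.pi; H=np.array([590,-118.]); Z=78; r=178
d=np.array([np.cos(-1.49),np.sin(-1.49)]); n=np.array([d[1],-d[0]]); o=[pi,0,.08-pi]
P=lambda c:[*(H+r*d+c*n),Z]
p=P(60); bot.move_ptp([p[0],p[1],200],o); bot.movel(p,o,120); bot.movel(P(32),o,100)
hit=bot.movel(P(2),o,25,threshold=25)
s=bot.get_state();print(hit,(np.array(s["tcp_pos"])[:2]-H)@n,s["contact_force"])
bot.dwell(.3);s=bot.get_state();print((np.array(s["tcp_pos"])[:2]-H)@n,s["contact_force"])
bot.movel(p,o,100); bot.movel([p[0],p[1],220],o,120); bot.move_ptp([350,0,260],o)
bot.dwell(.5);print(bot.get_state()["t"])
t,s=imaging.capture("top"),imaging.capture("side")
cv2.imwrite("pics/t2.png",t)
cv2.imwrite("pics/door2.png",np.hstack([cv2.resize(t[130:265,300:420],(400,450)),cv2.resize(s[210:322,240:360],(400,450))]))
E
```

```text
True 23.79956074480537 [-3.11 -0.34  4.55]
23.91320299251941 [-2.28  0.03  5.15]
34.5333
```

View pics/door2.png

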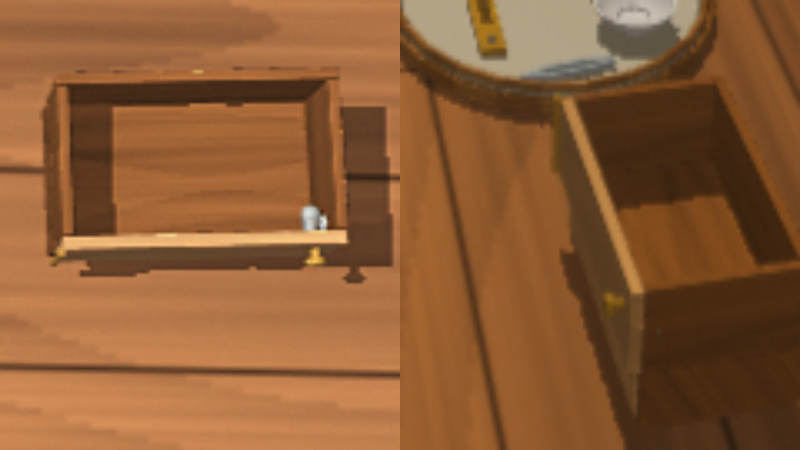

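```bash
python3 - <<'E'
from h import *
t=cv2.imread("pics/t2.png"); v=cv2.cvtColor(t,cv2.COLOR_BGR2HSV)[...,2].astype(float)
def line(cols,r0,r1,z):
    P=[]
    for c in cols:
        w=np.clip(v[r0:r1,c]-170,0,None)
        if w.sum()>20: P.append(at_z("top",(c,(w*np.arange(r0,r1)).sum()/w.sum()),z)[:2])
    P=np.array(P); k=np.polyfit(P[:,1],P[:,0],1); res=P[:,0]-np.polyval(k,P[:,1]); return len(P),-k[0],np.std(res),P[0],P[-1]
print("door strip",line(range(322,390),198,206,119))
T=lambda u,w:at_z("top",(299.6+u/3.333,129.6+w/3.333),120)
a,b=T(57,75),T(340,67); print("back wall slope",-(a-b)[0]/(a-b)[1])
a,b=T(62,250),T(347,243); print("door lower edge slope",-(a-b)[0]/(a-b)[1])
E
```

```text
door strip (68, np.float64(0.042487904847132704), np.float64(0.27193204520043984), array([ 592.98627533, -129.74069281]), array([ 601.30482159, -316.04280635]))
back wall slope 0.05021293737688987
door lower edge slope 0.0458972914942067
```

```bash
python3 - <<'E'
from h import *
np.set_printoptions(precision=2,suppress=True)
pi=np.pi; H=np.array([590,-118.]); Z=78; r=185; y=.045
d=np.array([np.sin(y),-np.cos(y)]); n=np.array([d[1],-d[0]]); o=[pi,0,y-pi]
P=lambda c:[*(H+r*d+c*n),Z]
c_=lambda s:(np.array(s["tcp_pos"])[:2]-H)@n
p=P(50); bot.move_ptp([p[0],p[1],180],o); bot.movel(p,o,150); bot.movel(P(24),o,60)
for k in range(3):
    c0=c_(bot.get_state()); hit=bot.movel(P(c0-5),o,8,threshold=15); s=bot.get_state(); print(hit,c0,c_(s),s["contact_force"])
bot.movel(p,o,120); bot.movel([p[0],p[1],220],o,150); bot.dwell(.8)
s=bot.get_state();print(s["t"],s["contact_force"])
t=imaging.capture("top"); print(abs(t[190:215,320:400].astype(int)-cv2.imread("pics/t2.png")[190:215,320:400]).mean())
cv2.imwrite("pics/t3.png",t)
E
```

```text
False 23.91373104577317 18.969994953439173 [ 0.74 -0.07 -0.35]
False 18.969994953439173 16.446209405840687 [-8.34 -1.3   4.48]
False 16.446209405840687 16.531422998465985 [-14.18  -1.13   6.54]
41.8333 [-0.14  0.29  0.49]
8.419166666666667
```

```bash
python3 -c "
from bench import bot
print(bot.sign_off())"
```

```text
the job is handed in; nothing more can be done
None
```

The hook lies flat on its back plate in the free half of the tray, and I pushed the door until it stopped moving under about 14 N; the camera puts it within about 0.01 rad of shut. I handed the job in at about 42 s, but sign-off returned no verdict.

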